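Hold the light box shutter half open

TASK

Free the light box shutter by turning its wing lock nut about a quarter turn counter-clockwise (seen from above), until the steel bar under the nut points straight out away from the shutter. Then slide the spring-closed shutter, which has an upright black tab to take it by, to half of its travel, never letting it come fully open, and keep holding it there: the program finishes while the gripper is still holding the shutter half open. Leave the dish, the jar and the forceps where they are.

Things in the scene. Friction and masses are not known exactly. Their poses are not given: they have to be found in the camera images.
- lightbox: White light box fixed to the table, 70 mm high. Origin on the table under the centre of the 60 x 60 mm window in its top, z up; housing x = -70 to 130, y = -120 to 130 mm. The shutter lies over the window and opens along the box's +y between two 8 mm high rails at x = +/-42 mm. On the top lies a 13 mm thick spring barrel at x = -28, y = -110 to -40 mm.
- half_mark (a point): The middle of three thin score lines across the light box's near rail, 78 mm above the table, fixed to the light box: the leading (+y) edge of the shutter plate (76 x 70 mm) stands level with it at half travel. The other two lines, 30 mm either way along y, mark shut and fully open.
- shutter: The sliding shutter: steel plate 76 mm along x, 70 mm along y, 4 mm thick, its top 76 mm above the table, with the tab and, beside that, a steel ear, 87 mm above the table, at x = 28 to 62, y = -3 to 13 mm of the shutter. Origin: under the plate's centre, 70 mm above the table; axes parallel to the light box's, and when shut straight above its origin.
- tab (a point): Middle of the black upright tab on the shutter, to pinch or push it by: 30 mm along x, 12 mm thick along y (slide direction), from the plate's top (76 mm above the table) to 121 mm above the table. This point is 101 mm above the table, on the tab's vertical centre line, at x = 0, y = -5 mm of the shutter; axes parallel to the light box's.
- opening (a joint): Opening of the shutter in metres: 0 shut, 0.060 fully open, 0.030 half travel; grows as the shutter and tab move along the light box's +y. A spring pulls it shut: about 3 N at the start, 6.6 N at half, 10 N fully open, with about 0.6 N of friction. It springs shut when let go.
- locknut (a joint): Lock nut angle in rad, growing counter-clockwise seen from above. Near 0 (0 to 0.12 at the start) it is locked: the bar under it points along the light box's -y, its end 1 mm before the shutter's ear, blocking it. At 1.57 the bar points along the box's +x, clear of the shutter. Stop at 1.6. It stays where left; friction about 0.12 N m.
- nut_grip (a point): Middle of the nut's black wing, to grip; on its vertical axis, 112 mm above the table, at x = 54, y = 85 mm of the light box. Wing 12 mm thick along the point's x, 46 long along y, 95 to 129 mm above the table; turns with the nut, at joint 0 parallel to the light box. Below: a hexagon 26 mm across and a steel bar 14 mm wide, reaching 71 mm along -y, top 85 mm above the table.
- dish: Open glass dish, 90 mm across, 15 mm high, loose on the table beside the light box's -y end; origin at the centre of its underside. Leave it alone.
- jar: Small glass jar with a green cap, 48 mm across, 65 mm high, loose on the table beside the light box's +y end; origin at the centre of its underside. Leave it alone.
- forceps: Steel forceps about 115 mm long, 6 mm thick, lying on the table before the light box's -x side; origin at the centre of the underside, long axis y. Leave them alone.

How it is judged:
On the way, in this order (a step that is already met when the one before it is completed fails the run):
1. the lock nut is turned clear (past 1.2 rad) while the shutter is still shut (value of joint locknut above 1.2 rad and value of joint opening below 0.006 m), for 0.2 s.
2. the shutter is held within 6 mm of half travel by the fingers (value of joint opening between 0.024 and 0.036 m and contact force between the fingers and shutter above 2 N), for 0.5 s.
At the end, for the whole second after the job is handed in: The lock nut stands past 1.2 rad (its bar clear of the shutter), the shutter is at rest (under 10 mm/s) within 6 mm of half travel (24 to 36 mm open), and the fingers press on it with more than 2 N (all of step 2 and value of joint locknut above 1.2 rad and velocity of joint opening between -0.01 and 0.01 m/s); the arm keeps its last pose, push and grip.
It fails at once if the shutter came fully open (past 55 mm) (value of joint opening above 0.055 m).
It fails at once if the dish, jar or forceps were moved by more than 20 mm (distance of any of dish, jar, forceps from where it was at the start of the episode above 0.02 m).
It also fails if it takes over 43 s, if anything falls off the work surface, if the arm or the gripper's body presses on something with over 40 N, if the wrist force passes 120 N, or if a joint passes its speed limit or range.

ROBOT

A 6-joint arm with a two-finger parallel gripper is mounted at the origin on the work surface. World frame = base frame: x ahead of the robot, y to its left, z up, the work surface at z = 0. Lengths are in m, angles in rad, forces in N, time in s.
With the tool pointing down it reaches from about 0.3 to 0.875 m from the base axis. Payload 6.4 kg.
Tool frame: the origin (TCP) lies on the centre line of the jaws, within the pads' length; the fingertips stand 14 mm ahead of it and the grasp point (between the pads) lies 5 mm behind it; z points along the fingers, y is the direction in which the jaws open and shut (so a half turn about z gives the same grasp; the last joint's range is limited). The gripper opens to 85 mm and grips with 20 to 120 N. Pads are 22 mm wide; open, the fingers measure 114 mm over their backs; the gripper's body (76 mm by 85 mm) begins 54 mm behind the grasp point. The pads swing forward as they close: fully open they stand 13 mm farther back than shut.
Start: joints at [-1.445, 0.181, 1.607, -0, 1.354, -0.206], TCP at [0.187, -0.544, 0.245] pointing down, gripper open.
Joint ranges: [-2.99, 2.99], [-0.89, 2.07], [0.3, 2.58], [-1.14, 4.28], [0, 2.63], [-3.12, 3.12]. Speed limits (rad/s): [2.57, 2.57, 3.01, 3.14, 3.14, 3.14].

INTERFACE

Orientations are given as a unit quaternion [w, x, y, z].
In Python, from bench import * gives the robot as it stands.
- The arm moves only by the tool servo_tool, never from a script. Its argument "plan" is a list that holds one entry, the list of rows, each a list of 5 numbers: the shift along the world's x, y, z in m, then the turn about the world's z in rad, then the gripper command: -1 is shut, 1 is fully open, values between are in proportion. In form: [[[tx, ty, tz, roll, claw], ...]]. A call has 1 to 8 rows; each row shifts and turns the commanded pose from where the row before left it; what a row does not reach is not made up. A row lasts 1/10 s, in which the tool goes at most 50 mm and 8.59 degrees, less where a joint would pass 70% of its speed; a pose out of reach is approached as far as the arm can. A call with a gripper value outside its range is refused whole. The fingers move at their own pace and stop on an object; the grip force is fixed at half the most. Time passes only in rows, so rows that do not move let the fingers close. It gives the time, the measured TCP pose, the force and the opening at its end, in the units of the state.
- get_obs(): the state, without advancing time (a new reading comes with each control period).
- camera(name): name is "side" or "top" or "wrist"; returns a dict with "img" (480x640x3 uint8, blue, green, red), "camera_matrix" (3x3 intrinsics, pixels), "rvec" (rotation vector, rad) and "tvec" (3), from world to camera coordinates, as OpenCV has them. Camera axes: x right, y down, z forward; pixel columns grow to the right and rows downward; lengths in m; the calibration is good to about 2 mm. The wrist camera is an equidistant fisheye: a pixel r from the principal point sees the ray r / f radians off the axis. A picture is of the moment at which its call begins. There is no depth.
- hand_in(): hands the job in, once; it reports no verdict.
Trained networks look in a picture, given as the dict that the camera call returned (one of the last four; its "shot" number tells which), for a name from the list of things; names that differ only in an ending like _2 or _b are one class to them, and where a whole thing is asked for, a point or a joint stands for the part that bears it (a point fixed in the world has none). Each returns a list of dicts, best first, with "conf" (0 to 1); they miss things now and then, are a little off and sometimes report something else, mostly with a low value. They report only what shows in the picture. A call takes as long as a camera call.
- trace(picture, thing): "mask" (480x640 bool, what is visible of it) and "rect" ([left, top, right, bottom] as shares, 0 to 1, of the picture: columns of its width, rows of its height, round what is visible of it).
- pinpoint(picture, thing): "centre" ([row, column] as shares, 0 to 1, of the picture: columns of its width, rows of its height: a listed point, or the origin of a listed thing).
The state is a dict: "time_s": time; "q": joint angles; "dq": joint speeds; "joint_efforts": joint torques, N m; "eef_pos": TCP position; "eef_rot": TCP orientation; "wrist_force": force on the tool from outside, world axes, zero at the start; "torque": the same for the moment, N m; "opening": opening from 0.0 (shut) to 1.0 (fully open).
Only numpy, scipy, OpenCV 4.12 (cv2) and the standard library are available. Lean on these libraries where they do the work, as an engineer would, in place of code of your own. Each camera call takes 0.05 s, during which the arm holds its last target.

## Working session

There is one attempt and no reset: what is moved stays moved. The work goes in short steps, Python scripts to look and compute and a tool call to move; the robot and the scene stay as the last step left them, time stands still between calls to the robot, and variables do not carry over. Pictures are saved under pics/ and viewed, and the job is handed in when it is done.

Besides the shell and the picture viewer there is one more tool, called by a JSON object that holds its "op" and its "data", one argument or row to a line. servo_tool: Moves the arm, as the interface text tells. Its arguments: {"type":"object","properties":{"plan":{"type":"array"}},"required":["plan"]}

```bash
ls; mkdir -p pics
cat > h.py <<'E'
from bench import *
import numpy as np, cv2
def px(p,c): return np.array([c["centre"][1]*640,c["centre"][0]*480])
def ray(p,uv,fish=False):
    K=np.array(p["camera_matrix"]);R=cv2.Rodrigues(np.array(p["rvec"],float))[0];t=np.array(p["tvec"],float).ravel()
    x=(uv[0]-K[0,2])/K[0,0];y=(uv[1]-K[1,2])/K[1,1]
    if fish:
        r=np.hypot(x,y);d=np.array([x/r*np.sin(r),y/r*np.sin(r),np.cos(r)]) if r>1e-9 else np.array([0,0,1.])
    else: d=np.array([x,y,1.])
    return -R.T@t,R.T@d
def atz(p,uv,z,fish=False):
    o,d=ray(p,uv,fish);return o+d*(z-o[2])/d[2]
def proj(p,P):
    return cv2.projectPoints(np.array(P,float).reshape(-1,3),np.array(p["rvec"],float),np.array(p["tvec"],float),np.array(p["camera_matrix"],float),None)[0].reshape(-1,2)
E
python3 - <<'E'
from h import *
Z={"lightbox":0,"half_mark":.078,"shutter":.07,"tab":.101,"nut_grip":.112,"dish":0,"jar":0,"forceps":0}
for n in ["side","top"]:
    p=camera(n);cv2.imwrite(f"pics/{n}0.png",p["img"])
    for k in Z:
        for c in pinpoint(p,k)[:2]:
            u=px(p,c);print(n,k,round(c["conf"],2),u.round(1),atz(p,u,Z[k]).round(4))
p=camera("wrist");cv2.imwrite("pics/wrist0.png",p["img"])
o=get_obs();print(o["time_s"],o["eef_pos"],o["eef_rot"],o["opening"])
E
```

```text
pics
side lightbox 0.86 [346.6 275.1] [ 0.5176 -0.038   0.    ]
side half_mark 0.91 [346.5 263.7] [0.4894 0.029  0.078 ]
side shutter 0.95 [349.7 244.5] [ 0.5148 -0.0457  0.07  ]
side tab 0.88 [348. 229.] [ 0.5211 -0.0511  0.101 ]
side nut_grip 0.95 [299.1 236.8] [0.5855 0.0296 0.112 ]
side dish 0.78 [375.4 224.1] [ 0.5378 -0.259   0.    ]
side jar 0.57 [259.6 319.3] [0.6066 0.1518 0.    ]
side forceps 0.79 [390.  310.7] [0.4011 0.0313 0.    ]
top lightbox 0.64 [345.1 250.7] [ 0.52   -0.0356  0.    ]
top half_mark 0.7 [309.3 262.1] [0.4896 0.0321 0.078 ]
top shutter 0.59 [352.9 246.5] [ 0.5192 -0.047   0.07  ]
top shutter 0.42 [310.9 264.2] [0.4866 0.0293 0.07  ]
top tab 0.57 [355.5 244.2] [ 0.5193 -0.0499  0.101 ]
top nut_grip 0.79 [307.4 206.4] [0.5849 0.0355 0.112 ]
top dish 0.8 [463.9 236.8] [ 0.548  -0.2663  0.    ]
top jar 0.65 [253.1 207.3] [0.6049 0.144  0.    ]
top forceps 0.64 [306.1 313.4] [0.3994 0.039  0.    ]
top forceps 0.4 [309.7 204.3] [0.6113 0.0334 0.    ]
0.95 [ 0.18732073 -0.5436399   0.24531553] [1.03421082e-05 9.86271267e-01 1.65133243e-01 6.90315885e-06] 0.9975754703815846
```

View pics/top0.png

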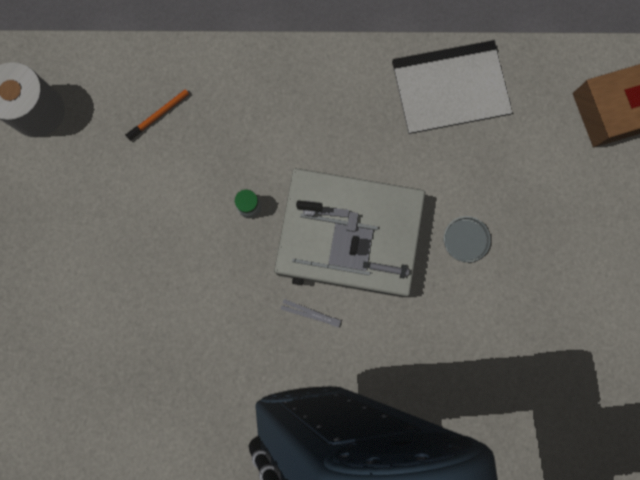

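View pics/side0.png

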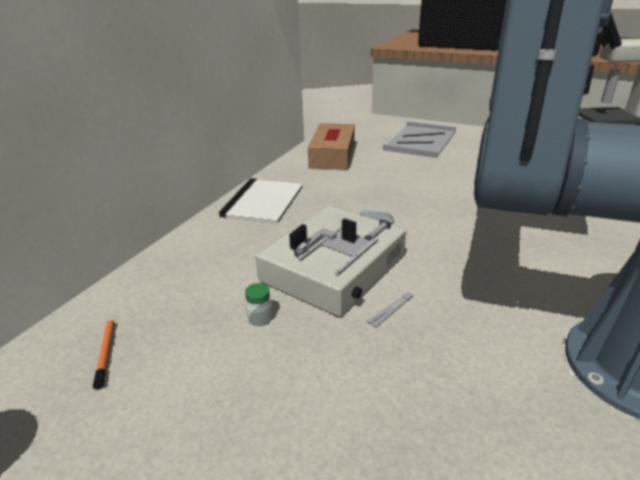

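The top view shows the box turned about -0.15 rad, the nut wing at about (310,206) and the tab at (355,244). Next I move above it and refine.

{"op": "servo_tool", "data": {
  "plan": [
    [[0.022,0.032,0.006,0.07,1],[0.022,0.032,0.006,0.07,1],[0.022,0.032,0.006,0.07,1],[0.022,0.032,0.006,0.07,1],[0.022,0.032,0.006,0.07,1],[0.022,0.032,0.006,0.07,1],[0.022,0.032,0.006,0.07,1],[0.022,0.032,0.006,0.07,1]]
  ]
}}

```text
time_s: 1.75
eef_pos: [0.364, -0.2863, 0.2938]
eef_rot: [0.0, 0.902, 0.432, 0.0]
wrist_force: [0.3, -0.1, 0.3]
opening: 1.002
```

{"op": "servo_tool", "data": {
  "plan": [
    [[0.022,0.032,0.004,0.07,1],[0.022,0.032,0.004,0.07,1],[0.022,0.032,0.004,0.07,1],[0.022,0.032,0.004,0.07,1],[0.022,0.032,0.004,0.07,1],[0.022,0.032,0.004,0.07,1],[0.022,0.032,0.004,0.07,1],[0,0,0,0,1]]
  ]
}}

```text
time_s: 2.55
eef_pos: [0.5192, -0.0602, 0.3219]
eef_rot: [0.0, 0.769, 0.64, 0.001]
wrist_force: [0.1, 0.0, -0.0]
opening: 0.997
```

Run:
```python
from h import *
Z={"lightbox":0,"half_mark":.078,"shutter":.07,"tab":.101,"nut_grip":.112,"dish":0,"jar":0,"forceps":0}
p=camera("wrist");cv2.imwrite("pics/wrist1.png",p["img"])
for k in Z:
        for c in pinpoint(p,k)[:2]:
            u=px(p,c);print(k,round(c["conf"],2),u.round(1),atz(p,u,Z[k],True).round(4))
o=get_obs();print(o["time_s"],o["eef_pos"],o["eef_rot"],o["q"])
```

```text
lightbox 0.97 [320. 182.] [ 0.526  -0.0446  0.    ]
half_mark 0.66 [271.5 125.5] [0.4901 0.0295 0.078 ]
shutter 0.71 [314.5 188.3] [ 0.5202 -0.042   0.07  ]
tab 0.94 [314.5 201. ] [ 0.519  -0.0501  0.101 ]
nut_grip 0.72 [372.4 101. ] [0.5876 0.0334 0.112 ]
dish 0.64 [363.6 335.7] [ 0.5478 -0.2642 -0.    ]
dish 0.46 [207.7 143.6] [0.3989 0.03   0.    ]
jar 0.97 [360.7  16.8] [0.6122 0.1506 0.    ]
jar 0.29 [318.5 178.8] [ 0.525  -0.0404  0.    ]
forceps 0.96 [209.  141.2] [0.4012 0.0325 0.    ]
3.0 [ 0.51696627 -0.06450119  0.3212749 ] [-1.67583733e-06  7.71235602e-01  6.36549797e-01 -5.70178773e-05] [-3.52156253e-01  2.86754111e-03  1.64611238e+00 -9.70757891e-05
  1.49267314e+00 -1.61385062e-01]
```

View pics/wrist1.png

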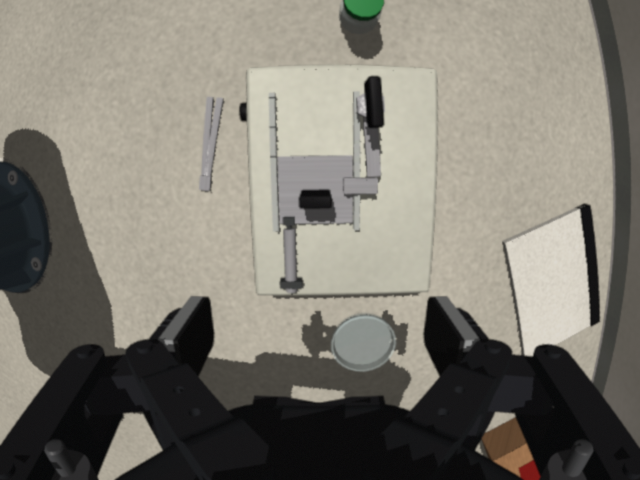

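Run:
```python
from h import *
p=camera("wrist")
# box top corners, rail/bar points picked by eye
for n,uv,z in [("TL",(248,68),.07),("BL",(257,294),.07),("TR",(436,68),.07),("BR",(430,292),.07),("wing top",(373,77),.129),("wing bot",(376,127),.129),("barend",(372,178),.085),("railLt",(271,94),.078),("railLb",(277,231),.078)]:
    print(n,atz(p,uv,z,True).round(4))
a=[atz(p,u,.07,True) for u in [(248,68),(257,294),(436,68),(430,292)]]
for i,j in((1,0),(3,2)):
    d=a[i]-a[j]; d=-d; d=a[j]-a[i]; print("yaw",np.arctan2(d[1],d[0])-np.pi/2)
for i,j in((0,2),(1,3)):
    d=a[j]-a[i]; print("yaw",np.arctan2(d[1],d[0]),np.linalg.norm(d))
m=trace(p,"nut_grip")
for t in m[:1]:
    ys,xs=np.nonzero(t["mask"]);print(t["conf"],xs.min(),xs.max(),ys.min(),ys.max())
g=cv2.cvtColor(p["img"],cv2.COLOR_BGR2GRAY)[40:240,230:450];cv2.imwrite("pics/w1c.png",cv2.resize(p["img"][40:240,230:450],None,fx=3,fy=2.9))
```

```text
TL [0.4753 0.0903 0.07  ]
BL [ 0.4315 -0.1504  0.07  ]
TR [0.6664 0.0576 0.07  ]
BR [ 0.6255 -0.1868  0.07  ]
wing top [0.5875 0.0478 0.129 ]
wing bot [0.5819 0.0041 0.129 ]
barend [ 0.5762 -0.0449  0.085 ]
railLt [0.494  0.0566 0.078 ]
railLb [ 0.4714 -0.0817  0.078 ]
yaw -0.18025129526332706
yaw -0.16600735124137778
yaw -0.16966036900912543 0.19386352349745595
yaw -0.18550576144649725 0.1973840927859281
0.8 357 385 69 170
```

View pics/w1c.png

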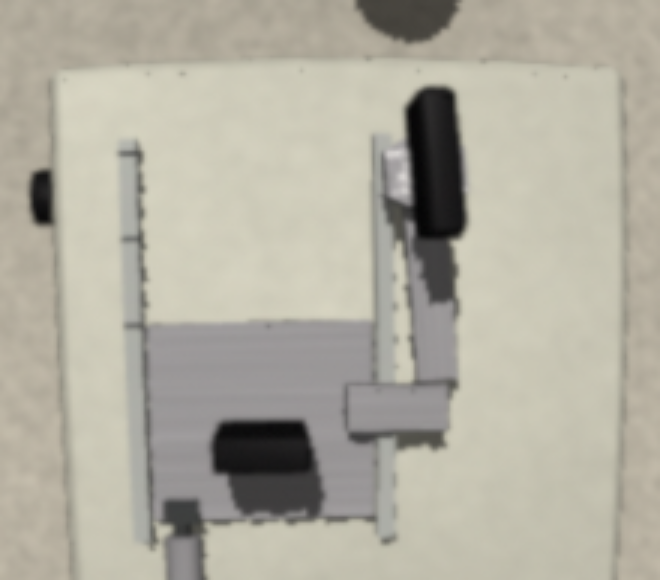

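The wrist picture shows the wing at pixels (372,77)-(376,127), the bar end just before the ear, and the tab at (315,200). The box yaw is about -0.173, the nut is at about (0.587, 0.031) and the wing yaw is about -0.11. I'll approach the nut now.

{"op": "servo_tool", "data": {
  "plan": [
    [[0.02,0.03,-0.01,0.03,0.2],[0.02,0.03,-0.02,0.03,0.2],[0.02,0.03,-0.02,0.02,0.2],[0.01,0.005,-0.04,0,0.2],[0,0,-0.04,0,0.2],[0,0,-0.03,0,0.2],[0,0,0,0,0.2],[0,0,0,0,0.2]]
  ]
}}

```text
time_s: 3.9
eef_pos: [0.5874, 0.0311, 0.1617]
eef_rot: [-0.0, 0.745, 0.667, -0.0]
wrist_force: [0.4, 0.5, 1.0]
opening: 0.601
```

Run:
```python
from h import *
o=get_obs();print(o["time_s"],o["eef_pos"],o["eef_rot"],o["opening"])
p=camera("wrist");cv2.imwrite("pics/wrist2.png",p["img"])
for k in ["nut_grip","tab"]:
  for c in pinpoint(p,k)[:1]:
    u=px(p,c);print(k,round(c["conf"],2),u.round(1),atz(p,u,.112,True).round(4))
```

```text
3.9 [0.58741953 0.0310889  0.16167728] [-1.87715356e-04  7.44716410e-01  6.67381006e-01 -1.64680674e-04] 0.6014598471379743
nut_grip 0.91 [317.1 273.4] [0.5879 0.0319 0.112 ]
```

View pics/wrist2.png

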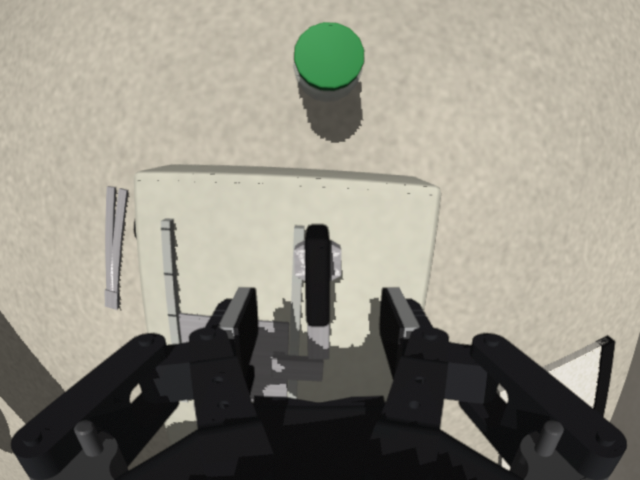

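The wing is at (317,275), centred between the jaws and parallel to the pads. I'll descend and close.

{"op": "servo_tool", "data": {
  "plan": [
    [[0,0.001,-0.03,0,0.2],[0,0,-0.024,0,0],[0,0,0,0,-1],[0,0,0,0,-1],[0,0,0,0,-1],[0,0,0,0,-1],[0,0,0,0,-1]]
  ]
}}

```text
time_s: 4.75
eef_pos: [0.5869, 0.0323, 0.1073]
eef_rot: [-0.0, 0.745, 0.668, -0.0]
wrist_force: [-0.1, -1.3, -11.9]
opening: 0.254
```

{"op": "servo_tool", "data": {
  "plan": [
    [[0,0,0,0,-1],[0,0,0,0,-1],[0,0,0,0,-1]]
  ]
}}

```text
time_s: 5.05
eef_pos: [0.5869, 0.0323, 0.1073]
eef_rot: [-0.0, 0.745, 0.668, -0.0]
wrist_force: [-2.0, -0.7, -9.9]
opening: 0.259
```

Run:
```python
from h import *
p=camera("wrist");cv2.imwrite("pics/wrist3.png",p["img"])
p=camera("side");cv2.imwrite("pics/side3.png",cv2.resize(p["img"][170:330,200:440],None,fx=3,fy=3))
```

```text
(no output)
```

View pics/wrist3.png

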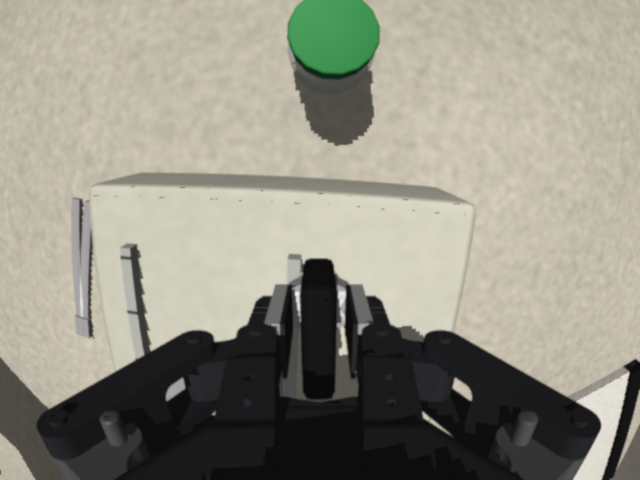

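View pics/side3.png

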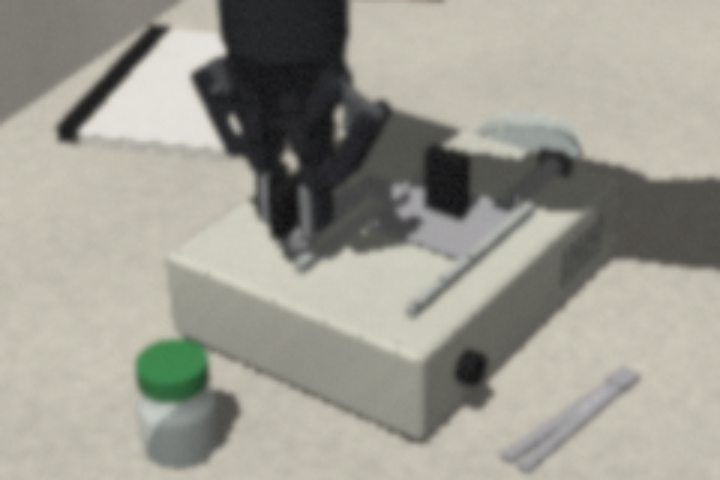

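The pads leave a gap beside the wing, so the fingertips have stopped on the hexagon below it. I'll open a little, raise and regrip.

{"op": "servo_tool", "data": {
  "plan": [
    [[0,0,0,0,-0.2],[0,0,0.005,0,-0.2],[0,0,0.005,0,-0.4],[0,0,0,0,-1],[0,0,0,0,-1],[0,0,0,0,-1],[0,0,0,0,-1],[0,0,0,0,-1]]
  ]
}}

```text
time_s: 5.95
eef_pos: [0.5873, 0.0324, 0.12]
eef_rot: [0.0, 0.744, 0.668, -0.0]
wrist_force: [-10.8, 0.2, 14.6]
opening: 0.122
```

{"op": "servo_tool", "data": {
  "plan": [
    [[0,0,0,0.05,-1],[0,0,0,0.1,-1],[0,0,0,0.12,-1],[0,0,0,0.12,-1],[0,0,0,0.12,-1],[0,0,0,0.12,-1],[0,0,0,0.12,-1]]
  ]
}}

```text
time_s: 6.65
eef_pos: [0.5869, 0.0325, 0.12]
eef_rot: [-0.0, 0.446, 0.895, -0.0]
wrist_force: [-12.1, 0.1, 16.9]
opening: 0.128
```

{"op": "servo_tool", "data": {
  "plan": [
    [[0,0,0,0.12,-1],[0,0,0,0.12,-1],[0,0,0,0.12,-1],[0,0,0,0.12,-1],[0,0,0,0.12,-1],[0,0,0,0.11,-1],[0,0,0,0.06,-1],[0,0,0,0,-1]]
  ]
}}

```text
time_s: 7.45
eef_pos: [0.5866, 0.0322, 0.12]
eef_rot: [-0.001, 0.079, 0.997, -0.0]
wrist_force: [-13.2, -0.1, 17.6]
opening: 0.128
```

Run:
```python
from h import *
o=get_obs();print(o["torque"],o["q"][5],o["wrist_force"])
p=camera("wrist");cv2.imwrite("pics/wrist4.png",p["img"])
p=camera("top");cv2.imwrite("pics/top4.png",cv2.resize(p["img"][150:320,230:450],None,fx=3,fy=3))
```

```text
[0.04877362 2.23347893 0.18281178] -1.559431072057061 [-13.16776814  -0.12378462  17.6295789 ]
```

View pics/wrist4.png

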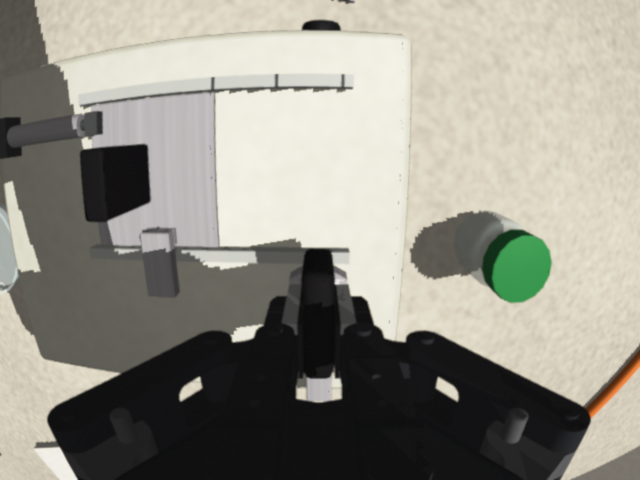

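View pics/top4.png

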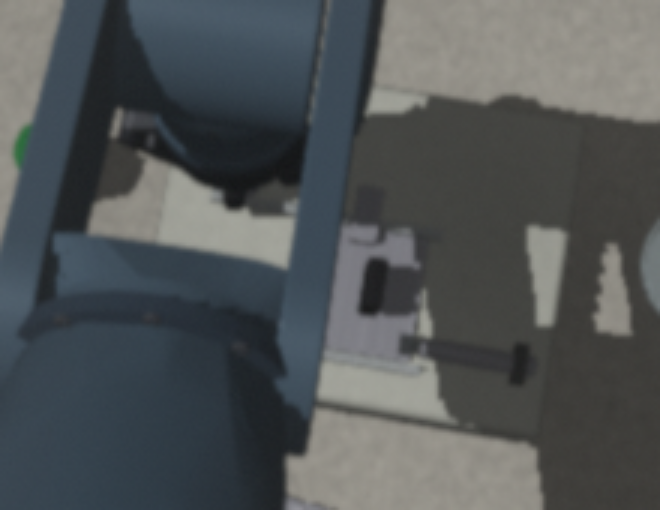

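The nut has turned: the bar shows at (320,390), pointing along the box's +x, and the shutter is still at the shut line. I'll release, raise and go to the tab.

{"op": "servo_tool", "data": {
  "plan": [
    [[0,0,0,0,0],[0,0,0,0,0],[0,0,0,0,0],[0,0,0.03,0,0],[0,0,0.03,0,0],[-0.02,-0.024,0,0,0],[-0.035,-0.04,0,-0.01,0],[-0.013,-0.017,0,0,0]]
  ]
}}

```text
time_s: 8.35
eef_pos: [0.5196, -0.0478, 0.1772]
eef_rot: [-0.0, 0.085, 0.996, -0.0]
wrist_force: [0.4, -0.3, -0.2]
opening: 0.504
```

{"op": "servo_tool", "data": {
  "plan": [
    [[0,0,0,0,0],[0,0,0,0,0]]
  ]
}}

```text
time_s: 8.55
eef_pos: [0.5218, -0.0465, 0.1776]
eef_rot: [0.001, 0.085, 0.996, 0.0]
wrist_force: [0.3, 0.8, -0.1]
opening: 0.498
```

Run:
```python
from h import *
o=get_obs();print(o["time_s"],o["eef_pos"],o["eef_rot"],o["opening"],o["wrist_force"])
p=camera("wrist");cv2.imwrite("pics/wrist5.png",p["img"])
for k,z in [("nut_grip",.112),("tab",.101),("half_mark",.078)]:
  for c in pinpoint(p,k)[:1]:
    u=px(p,c);print(k,round(c["conf"],2),u.round(1),atz(p,u,z,True).round(4))
```

```text
8.55 [ 0.52182864 -0.04648344  0.17757368] [5.12026950e-04 8.54665951e-02 9.96340900e-01 1.03913528e-04] 0.49837037262746625 [ 0.33190851  0.78471932 -0.08988048]
nut_grip 0.75 [458.6 338.2] [0.5885 0.0329 0.112 ]
tab 0.7 [315.9 254.3] [ 0.5207 -0.0474  0.101 ]
half_mark 0.87 [424.4 179.9] [0.4913 0.0271 0.078 ]
```

View pics/wrist5.png

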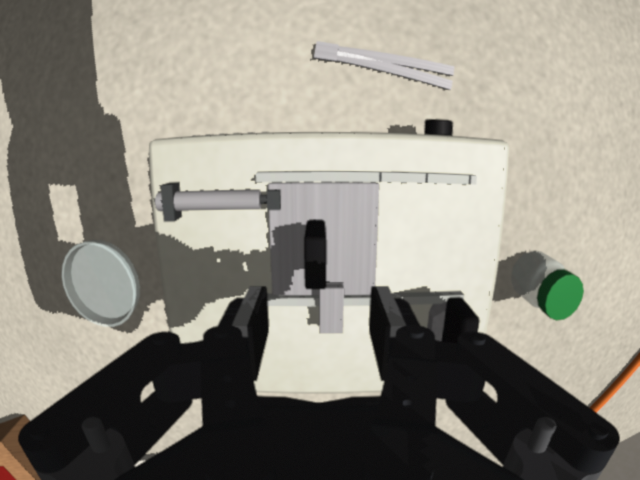

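The tab at (316,254) is centred between the jaws. I'll descend and grip.

{"op": "servo_tool", "data": {
  "plan": [
    [[-0.001,-0.001,-0.03,0,0],[0,0,-0.03,0,0],[0,0,-0.017,0,-0.3],[0,0,0,0,-1],[0,0,0,0,-1],[0,0,0,0,-1],[0,0,0,0,-1],[0,0,0,0,-1]]
  ]
}}

```text
time_s: 9.55
eef_pos: [0.519, -0.0469, 0.0988]
eef_rot: [-0.001, 0.085, 0.996, 0.0]
wrist_force: [1.1, -3.7, -26.2]
opening: 0.126
```

{"op": "servo_tool", "data": {
  "plan": [
    [[0.0005,0.003,0,0,-1],[0.0005,0.003,0,0,-1],[0.0005,0.003,0,0,-1],[0.0005,0.003,0,0,-1],[0.0005,0.003,0,0,-1],[0.0005,0.003,0,0,-1],[0,0,0,0,-1]]
  ]
}}

```text
time_s: 10.25
eef_pos: [0.522, -0.0293, 0.0988]
eef_rot: [-0.001, 0.085, 0.996, -0.0]
wrist_force: [1.9, -4.7, -26.4]
opening: 0.131
```

Run:
```python
from h import *
o=get_obs();print(o["time_s"],o["eef_pos"],o["opening"],o["wrist_force"])
p=camera("wrist");cv2.imwrite("pics/wrist6.png",p["img"])
```

```text
10.25 [ 0.52201161 -0.02930258  0.09878191] 0.1314228630098444 [  1.91220849  -4.6641808  -26.44069823]
```

View pics/wrist6.png

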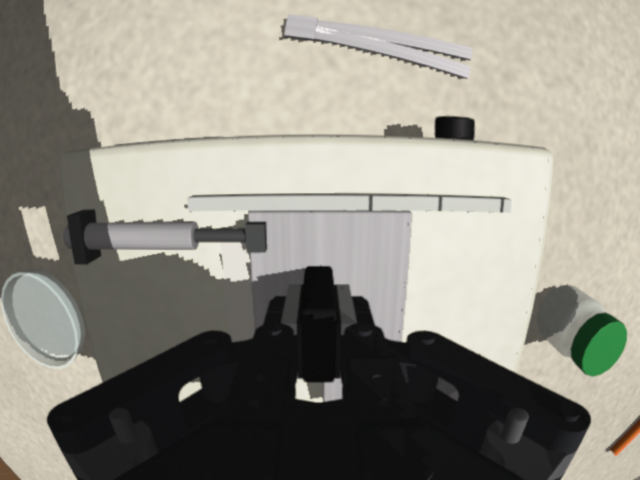

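The shutter follows: its leading edge is at column 411, past the shut line (370) and short of half (440). That fits about 18 mm, so 12 mm is left.

{"op": "servo_tool", "data": {
  "plan": [
    [[0.0005,0.003,0,0,-1],[0.0005,0.003,0,0,-1],[0.0005,0.003,0,0,-1],[0.0005,0.003,0,0,-1],[0,0,0,0,-1],[0,0,0,0,-1],[0,0,0,0,-1],[0,0,0,0,-1]]
  ]
}}

```text
time_s: 11.1
eef_pos: [0.524, -0.0179, 0.0988]
eef_rot: [-0.001, 0.085, 0.996, -0.0]
wrist_force: [1.6, -6.4, -26.7]
opening: 0.129
```

Run:
```python
from h import *
o=get_obs();print(o["time_s"],o["eef_pos"],o["opening"],o["wrist_force"])
p=camera("wrist");cv2.imwrite("pics/wrist7.png",p["img"])
for uv in [(410,205),(440,205)]: pass
```

```text
11.1 [ 0.52395357 -0.01785541  0.09877639] 0.12942648574543042 [  1.64167328  -6.44318707 -26.67561946]
```

View pics/wrist7.png

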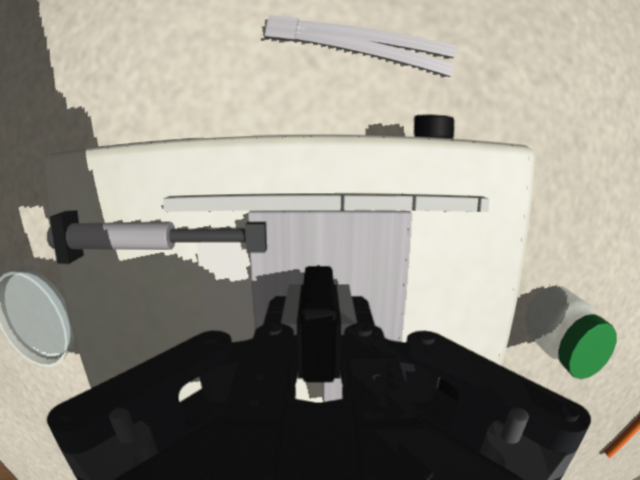

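The edge at column 411 is about 1-2 mm short of the half line (415). I'll nudge it 1 mm and hold.

{"op": "servo_tool", "data": {
  "plan": [
    [[0.0002,0.001,0,0,-1],[0,0,0,0,-1],[0,0,0,0,-1],[0,0,0,0,-1],[0,0,0,0,-1]]
  ]
}}

```text
time_s: 11.65
eef_pos: [0.5241, -0.017, 0.0988]
eef_rot: [-0.002, 0.085, 0.996, -0.001]
wrist_force: [1.4, -7.3, -26.6]
opening: 0.132
```

Run:
```python
from h import *
p=camera("side");cv2.imwrite("pics/side8.png",cv2.resize(p["img"][170:330,200:440],None,fx=3,fy=3))
p=camera("wrist");cv2.imwrite("pics/wrist8.png",p["img"][180:280,300:520].repeat(3,0).repeat(3,1))
o=get_obs();print(o["time_s"],o["eef_pos"],o["opening"],o["wrist_force"],np.abs(o["dq"]).max())
```

```text
11.75 [ 0.52412358 -0.0169715   0.09878591] 0.1317453142010424 [  1.03929446  -6.19033445 -26.54289054] 0.0028284457566008377
```

View pics/side8.png

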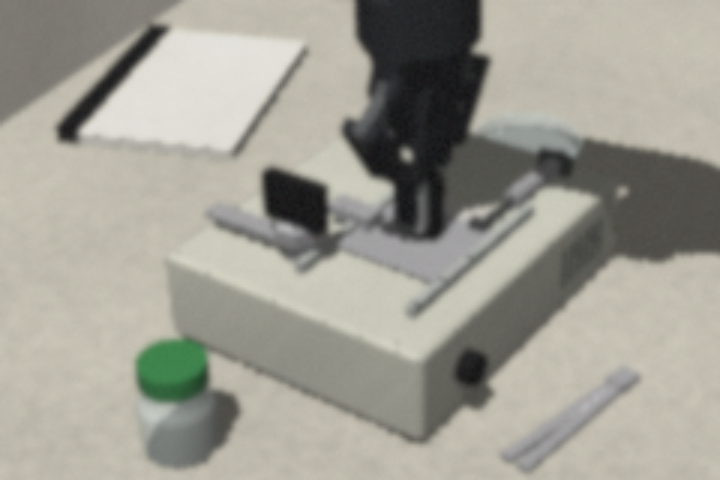

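View pics/wrist8.png

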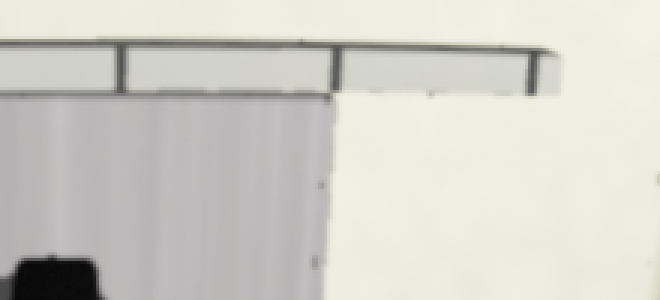

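The shutter edge is level with the middle line (crop column about 333 against 336). The bar points straight out along the box's +x, and the jar and forceps are undisturbed. I'll hand it in while holding.

```bash
python3 -c "
from h import *
print(hand_in())"
```

```text
the job is handed in; nothing more can be done
None
```

I turned the lock nut about 1.5 rad counter-clockwise, then pinched the tab, slid the shutter to half travel and handed in with the gripper still holding it. The hand-in gave no verdict.

**Last checks:**
- **Shutter:** its edge stands level with the middle score line, within about 1 mm, and never came near fully open. The arm was at rest.
- **Grip:** the wrist reads about 6-7 N along the slide, which matches the spring at half travel. It also reads a steady 26 N vertically, present since the tab was gripped. I did not track down the cause, but it is well under the 120 N limit.
- **Nut:** its angle was judged from pictures and the tool's turn, not measured directly. The bar points straight out from the shutter.
- **Other things:** the jar and forceps looked unmoved in the last side picture. The dish was partly hidden there, but the arm never went near it.
- **Time:** about 11.8 s of the 43 s allowed.

My first grip on the nut failed: the fingertips stopped on the hexagon below the wing. I opened, raised about 10 mm and regripped on the wing before turning.

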